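Push the reagent stand's sliding board home until it drops into its notches

TASK

The sliding top board of the green reagent stand has been left drawn out towards you. With your fingertips against its near edge, slide it back along its rails, without forcing it, until you feel it drop into its locating notches and it lies level; then press down lightly with a fingertip on the bare front part of the board to check that it is firmly bedded. Nothing is picked up: the two reagent bottles ride along standing on the board and are not touched, and everything else on the bench stays as it is.

Things in the scene. Friction and masses are not known exactly. Their poses are not given: they have to be found in the camera images.
- stand: Low green wooden reagent stand, fixed, 260 deep, 346 wide, facing the robot within 0.4 rad. Origin: centre of its footprint on the bench; x to its back (away from the robot), y left, z up. Cheeks 20 thick, 155 high, inner faces at y = +-153; inside each a rail 22 wide, top at z = 120, x = -130 to +130. Front cross bar: top at z = 115, face at x = -130. Back strip beyond the board's place.
- notches (a point): Midway between the two rail notches, level with the rail tops (stand x = +86, z = 120). Each rail has one notch here, 18 long in x and 12 deep; home, the dowel lies in both.
- home_edge (a point): Where the middle of the board's near upper edge (point front_edge) lies once the board is home: stand x = -142 (12 proud of the stand's front), z = 135. Axes as the stand's.
- board: Brown wooden board, loose on the rails: 240 deep (x), 300 wide (y), 15 thick, 0.45 to 0.65 kg. Origin: centre of its underside, x to the stand's back. It starts drawn out 45 to 85 towards the robot, far end 8 high on its dowel (tilt 0.045 to 0.062 rad, near edge low). Waxed: sliding takes 2 to 8 N. At the notches the far end drops 8; it then lies level and stops dead (play +-3).
- front_edge (a point): Middle of the board's near upper edge (board x = -120, z = +15). Push here, on the 15 high face below the edge (it rises 2 to 6 as the board goes in); nothing is in front of it or beneath. The front 100 of the top is bare: press 30 to 50 in from this edge, only once the board is home (before that the near part overhangs and tips).
- dowel (a point): Middle of the axis of the 12 mm steel dowel fixed across the board's underside near its far edge (board x = +108, z = -2; it hangs 8 below the board). At z = 126 in the stand's frame while it rides on the rails, 118 when dropped home.
- dowel_left (a point): Left end of the dowel's axis (board y = +140); same heights.
- dowel_right (a point): Right end of the dowel's axis (board y = -140); same heights.
- amber_bottle: Amber glass stoppered reagent bottle, 54 diameter, 125 high, 0.19 kg, standing on the left of the far half of the board. Origin: centre of its base.
- green_bottle: Green glass stoppered reagent bottle, 54 diameter, 125 high, 0.19 kg, standing on the right of the far half of the board. Origin: centre of its base.
- flask: Conical glass flask with a dark bung, 82 base diameter, 142 high, on the bench left of the stand. Origin: centre of its base.
- beaker: Glass beaker with a stirring rod, 72 diameter, 93 high (rod to 128), on the bench right of the stand. Origin: centre of its base.
- dish: White porcelain evaporating dish, 80 diameter, 28 high, on the bench at the left, nearer the robot than the stand. Origin: centre of its base.
- tub: Cream plastic tub with a blue spatula standing in it, 72 diameter, 90 high (spatula to 150), on the bench at the left. Origin: centre of its base.
- tube_rack: Wooden test-tube rack with glass tubes, 212 x 65, 88 high (tubes to 127), on the bench at the right. Origin: centre of its underside.
Not all that is in view belongs to the job. What is meant by the green_bottle is not pink, purple or red, and is the smaller of those in its own colour.

How it is judged (in metres and radians):
On the way, in this order (a step that is already met when the one before it is completed fails the run):
1. the board has dropped into both rail notches and lies home (both dowel ends down, within 8 mm of the notches) (z of each of dowel_left, dowel_right in the frame of stand below 0.121 m and x of dowel in the frame of stand between 0.078 and 0.094 m), for 0.15 s.
2. a fingertip presses down on the board's top (at least 1.5 N, more than 10 mm in from its near edge) (contact force between the fingers and board above 1.5 N and x of the grasp point in the frame of board above -0.11 m and z of the grasp point in the frame of board above 0.005 m), for 0.06 s.
At the end, for the whole second after the job is handed in: The board is at rest and level (within 0.02 rad) on its rails with the dowel down in both notches (dowel ends less than 3 mm above their home height, within 8 mm of the notch centres along the rails), and both reagent bottles stand upright (within 0.1 rad) on it (all of step 1 and angle between board's own z axis and vertical below 0.02 rad and linear speed of board below 0.02 m/s and angle between each of amber_bottle, green_bottle's own z axis and vertical below 0.1 rad and z of amber_bottle in the frame of board between 0.01 and 0.022 m and z of green_bottle in the frame of board between 0.01 and 0.022 m); the robot touches nothing.
It fails at once if the board is lifted or tipped up off its rails (its near edge more than 15 mm above home height, or its far end more than 12 mm above riding height) (z of front_edge in the frame of stand above 0.15 m or z of dowel in the frame of stand above 0.138 m).
It fails at once if the board is forced (more than 50 N of the fingers on it) (contact force between the fingers and board above 50 N).
It fails at once if the robot touches a reagent bottle (more than 1 N) (contact force between any of the fingers, the arm and amber_bottle above 1 N or contact force between any of the fingers, the arm and green_bottle above 1 N).
It fails at once if a reagent bottle topples (more than 0.4 rad) (angle between any of amber_bottle, green_bottle's own z axis and vertical above 0.4 rad).
It fails at once if something else on the bench (flask, beaker, dish, tub, tube rack) is moved by more than 25 mm or lifted (distance of any of flask, beaker, dish, tub, tube_rack from where it was at the start of the episode above 0.025 m).
It also fails if it takes over 40 s, if anything falls off the work surface, if the arm or the gripper's body presses on something with over 40 N, if the wrist force passes 120 N, or if a joint passes its speed limit or range.

ROBOT

A 6-joint arm with a two-finger parallel gripper is mounted at the origin on the work surface. World frame = base frame: x ahead of the robot, y to its left, z up, the work surface at z = 0. Lengths are in mm, angles in rad, forces in N, time in s.
With the tool pointing down it reaches from about 275 to 1000 mm from the base axis. Payload 8.4 kg.
Tool frame: the origin (TCP) lies between the finger pads; the fingertips stand r.finger_overhang ahead of it and the grasp point (between the pads) is the TCP (r.finger_overhang is the distance from the TCP to the fingertips, in mm); z points along the fingers, y is the line along which they close (so a half turn about z gives the same grasp; the last joint's range is limited). The gripper opens to 85 mm and grips with 20 to 120 N. Pads are 22 mm wide; open, the fingers measure 114 mm over their backs; the gripper's body (76 mm by 85 mm) begins 54 mm behind the grasp point. The pads swing forward as they close: fully open they stand 13 mm farther back than shut.
Start: joints at [-1.272, 0.353, 1.633, -0, 1.155, -0.002], TCP at [185.176, -596.94, 250.281] pointing down, gripper open.
Joint ranges: [-2.63, 2.63], [-0.92, 2.1], [0.06, 2.66], [-1.3, 4.44], [0, 2.69], [-3.02, 3.02]. Speed limits (rad/s): [2.22, 2.22, 2.79, 3.14, 3.14, 3.14].

INTERFACE

Orientations are given as [roll, pitch, yaw] about the fixed x, y, z axes, in that order (R = Rz(yaw) Ry(pitch) Rx(roll)).
In Python, from rig import r, cams, sign_off gives the robot as it stands.
- The arm moves only by the shell command python3 -m crank 'ROWS' [FORCE]. ROWS is JSON, a list of rows, each a list of 7 numbers: the shift along the tool's x, y, z in m, then the turn, a rotation vector about the tool's x, y, z in rad, then the closure, from 0 (fully open) to 1 (shut). In form: [[dx, dy, dz, ax, ay, az, gripper], ...]. A call has 1 to 5 rows; each row is the pose to reach, as a shift and turn from the pose commanded when the call began, along the tool's axes at that moment; what a row does not reach only later rows make up. A row lasts 1/10 s, in which the tool goes at most 50 mm and 8.59 degrees, less where a joint would pass 70% of its speed; a pose out of reach is approached as far as the arm can. A call with a gripper value outside its range is refused whole. The fingers move at their own pace and stop on an object; FORCE is the grip in N (left out, the last holds). Time passes only in rows, so rows that repeat a pose let the fingers close. It gives the time, the measured TCP pose, the force, the opening and the grip force at its end, in the units of the state.
- r.sense(): the state, without advancing time (a new reading comes with each control period).
- cams.grab_frame(name): name is "scene" or "side" or "wrist"; returns a dict with "image" (400x640x3 uint8, red, green, blue), "fx", "fy", "cx", "cy" (pixels), "position" and "orientation" of the camera in the world. Camera axes: x right, y down, z forward; pixel columns grow to the right and rows downward; lengths in mm; the calibration is good to about 2 mm. A picture is of the moment at which its call begins. There is no depth.
- sign_off(): hands the job in; it is judged then, once.
The state is a dict: "clock": time; "qpos": joint angles; "qvel": joint speeds; "joint_efforts": joint torques, N m; "eef_pos": TCP position; "tcp_rot": TCP orientation; "contact_force": force on the tool from outside, world axes, zero at the start; "wrist_torque": the same for the moment, N m; "opening": opening from 0.0 (shut) to 1.0 (fully open); "grasp_force": force on a finger pad.
Only numpy, scipy, OpenCV 4.12 (cv2) and the standard library are available. Lean on these libraries where they do the work, as an engineer would, in place of code of your own. Each camera call takes 0.05 s, during which the arm holds its last target. There are 200 camera calls.

## Working session

There is one attempt and no reset: what is moved stays moved. The work goes in short steps, Python scripts to look and compute and a shell command to move; the robot and the scene stay as the last step left them, time stands still between calls to the robot, and variables do not carry over. Pictures are saved under pics/ and viewed, at most 10 in all, crops included, and the job is handed in when it is done.

```bash
mkdir -p pics; ls; python3 - <<'E'
from rig import r,cams
import cv2
for n in("scene","side"):
    f=cams.grab_frame(n); cv2.imwrite(f"pics/{n}0.png",f["image"][:,:,::-1])
    print(n,{k:v for k,v in f.items() if k!="image"})
print(r.sense(), r.finger_overhang)
E
```

```text
pics
scene {'fx': 378.3115206426, 'fy': 378.3115206426, 'cx': 314.2436242281632, 'cy': 201.0792809170389, 'position': array([1177.74887274,  247.71075046, 1198.60074155]), 'orientation': array([-2.59732113, -0.00318851,  1.96028159])}
side {'fx': 462.19989350892325, 'fy': 462.19989350892325, 'cx': 319.2574778071329, 'cy': 199.66948592029001, 'position': array([1418.72798629,  865.04206321,  943.63608876]), 'orientation': array([-2.15974793e+00, -9.32953346e-06,  2.38022455e+00])}
{'clock': 0.1, 'qpos': array([-1.27242456e+00,  3.53650074e-01,  1.63405397e+00, -1.61202178e-06,
        1.15519878e+00, -2.40088364e-03]), 'qvel': array([-4.41236582e-04, -3.01509081e-03, -9.90034983e-04,  4.90433351e-04,
       -6.49921723e-04,  1.39831563e-05]), 'joint_efforts': array([-7.42988977e-04, -6.06359339e+01, -3.42818534e+01, -8.24012022e-05,
        3.98385964e-03,  1.24586199e-05]), 'eef_pos': array([ 185.04190578, -596.557343  ,  249.59475584]), 'tcp_rot': array([-3.14028248e+00, -1.67162196e-06,  3.00773302e-01]), 'contact_force': array([ 0.34891233, -0.05886805,  0.16745503]), 'wrist_torque': array([0.03307672, 0.04651753, 0.02067861]), 'grasp_force': 0.0, 'opening': 1.001370640512702} 19.0
```

View pics/scene0.png

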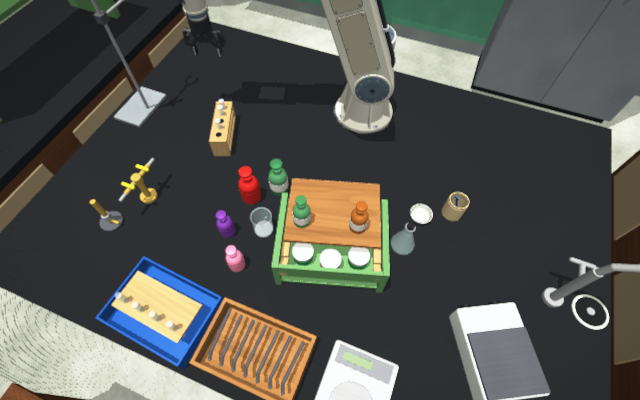

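View pics/side0.png

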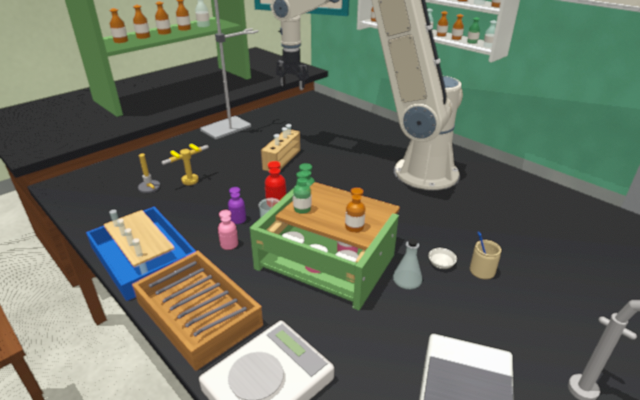

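Scene: the stand is at about (275–390, 180–290), with the board at (285–382, 180–247). There are two green bottles: one on the board at (302,212) and a bigger one on the bench at (278,177). The one on the board, which is smaller, is the one meant. I'll confirm that in an enlarged crop.

```bash
python3 - <<'E'
import cv2
a=cv2.imread("pics/scene0.png")[160:295,255:405]
cv2.imwrite("pics/crop1.png",cv2.resize(a,None,fx=4.4,fy=4.4,interpolation=cv2.INTER_CUBIC))
a=cv2.imread("pics/side0.png")[160:305,240:410]
cv2.imwrite("pics/crop2.png",cv2.resize(a,None,fx=4,fy=4,interpolation=cv2.INTER_CUBIC))
E
```

```text
(no output)
```

View pics/crop1.png

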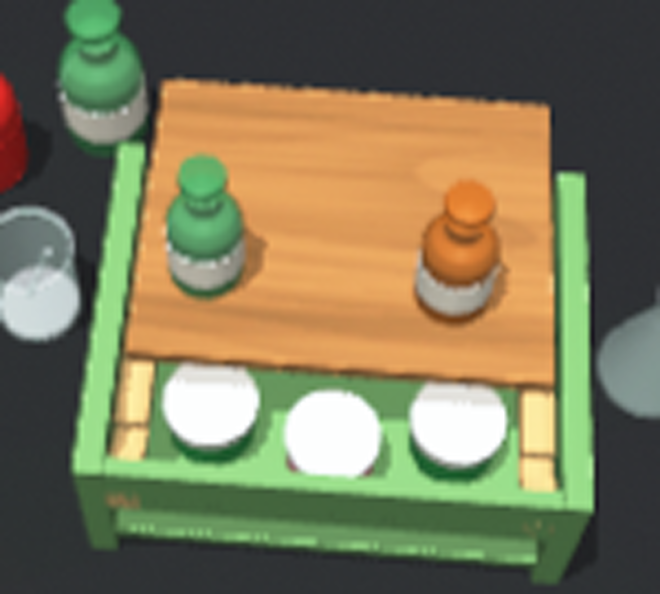

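View pics/crop2.png

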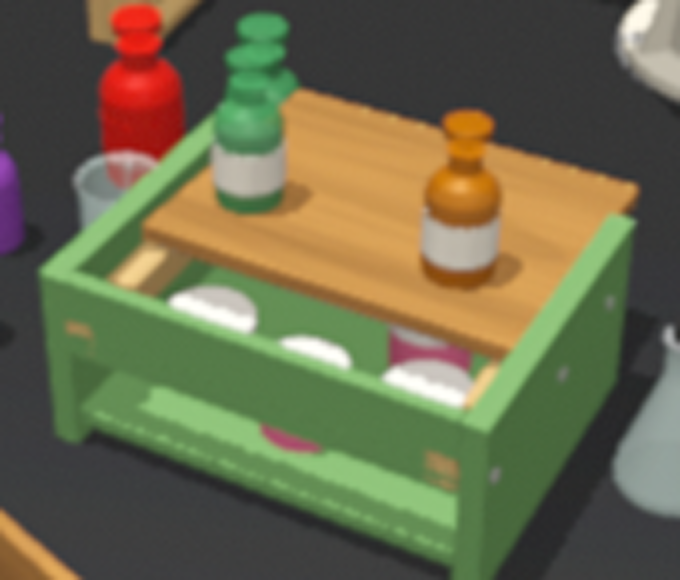

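Confirmed: the green bottle on the board is in crop 1 at (205,225) and the amber one at (460,250). The larger green bottle at (100,75) stands on the bench off the stand. Crop 1 shows the cheek-top corners at about (118,145), (585,174), (593,510) and (75,470), and the board's near edge running from (163,80) to (549,104).

```bash
cat > h.py <<'E'
import numpy as np
from scipy.spatial.transform import Rotation as R
def ray(f,uv):
    d=R.from_euler('xyz',f["orientation"]).apply([(uv[0]-f["cx"])/f["fx"],(uv[1]-f["cy"])/f["fy"],1]); return np.array(f["position"]),d
def plane(f,uv,z):
    p,d=ray(f,uv); return p+d*(z-p[2])/d[2]
def proj(f,P):
    q=R.from_euler('xyz',f["orientation"]).inv().apply(np.asarray(P)-f["position"]); return [f["cx"]+f["fx"]*q[0]/q[2],f["cy"]+f["fy"]*q[1]/q[2]]
def rigid(A,B): # 2D A->B
    a,b=A.mean(0),B.mean(0);H=(A-a).T@(B-b);t=np.arctan2(H[0,1]-H[1,0],H[0,0]+H[1,1])
    M=np.array([[np.cos(t),-np.sin(t)],[np.sin(t),np.cos(t)]]);return t,M,b-M@a
E
python3 - <<'E'
from rig import r,cams
from h import *
f=cams.grab_frame("scene"); g=cams.grab_frame("side")
c=lambda u,v:(255+u/4.4-.4,160+v/4.4-.4)
c2=lambda u,v:(240+u/4-.4,160+v/4-.4)
mod=np.array([[-130,-173],[-130,173],[130,173],[130,-173]],float)
W=np.array([plane(f,c(*p),155)[:2] for p in[(118,145),(585,174),(593,508),(76,468)]])
t,M,o=rigid(mod,W); print("stand",t,o,"res",(W-(mod@M.T+o)).round(1))
W2=np.array([plane(g,c2(*p),155)[:2] for p in[(635,215),(487,433),(42,270)]]); m2=mod[1:]
t2,M2,o2=rigid(m2,W2); print("side",t2,o2,(W2-(m2@M2.T+o2)).round(1))
for f_,cc,pp in((f,c,[(163,80),(549,104)]),(g,c2,[(295,90),(637,188)])):
    e=np.array([plane(f_,cc(*p),131)[:2] for p in pp]);print("edge",e,"stand",(e-o)@M)
E
```

```text
stand 0.3150391394144447 [670.57259882 103.41405778] res [[ 2.4  0.8]
 [ 1.5 -0.1]
 [-0.3 -2.1]
 [-3.5  1.5]]
side 0.31209885386493497 [665.83032412 100.88625696] [[-3.2 -2.2]
 [ 4.2  1.6]
 [-1.1  0.6]]
edge [[ 521.91411896 -101.47886474]
 [ 428.69650691  183.15548209]] stand [[-204.82896859 -148.74658639]
 [-205.26380502  150.76308877]]
edge [[ 520.59605528 -106.05171635]
 [ 427.76122735  182.4107399 ]] stand [[-207.4990777  -152.68597479]
 [-206.38381521  150.34479944]]
```

Both views agree on the stand: origin about (669,102), yaw about 0.314. The board's edge is at stand x ≈ -205, so it is drawn out about 63 mm. The tool's x axis already points almost along the stand's x. I'll shut the fingers and move to a point in front of the edge.

```bash
cat > go.py <<'E'
# target in stand frame (x,y,z world) -> shift in tool axes (m) from the present measured pose
import sys
from rig import r
from h import *
s=r.sense(); T=R.from_euler('xyz',s["tcp_rot"]); t=0.3135; o=np.array([669,102,0.])
S=R.from_euler('z',t)
print("clock",round(s["clock"],2),"tcp in stand",S.inv().apply(s["eef_pos"]-o).round(1),"F stand",S.inv().apply(s["contact_force"]).round(1),"open",round(s["opening"],2),"oh",r.finger_overhang)
print("rot",s["tcp_rot"].round(4),"turn",(T.inv()*R.from_euler('xyz',[np.pi,float(sys.argv[4]) if len(sys.argv)>4 else 0,t])).as_rotvec().round(4))
if len(sys.argv)>3: print("shift",(T.inv().apply(S.apply([float(a) for a in sys.argv[1:4]])+o-s["eef_pos"])/1000).round(4))
E
python3 -m crank '[[0.413,-0.521,0,0,0,-0.013,1],[0.413,-0.521,0,0,0,-0.013,1],[0.413,-0.521,0,0,0,-0.013,1],[0.413,-0.521,0,0,0,-0.013,1],[0.413,-0.521,0,0,0,-0.013,1]]' 20; python3 go.py -256 0 250
```

```text
clock: 0.7
eef_pos: [275.7, -361.9, 250.2]
tcp_rot: [3.142, -0.0, 0.313]
contact_force: [1.1, 0.8, -0.0]
opening: 0.144
grasp_force: 0.0
clock 0.7 tcp in stand [-517.2 -320.   250.2] F stand [ 1.3  0.5 -0. ] open 0.14 oh 19.0
rot [ 3.1416e+00 -2.0000e-04  3.1320e-01] turn [ 0.     -0.0002 -0.0003]
shift [ 2.611e-01 -3.201e-01  2.000e-04]
```

```bash
python3 -m crank '[[0.26,-0.32,0,0,0,0,1],[0.26,-0.32,0,0,0,0,1],[0.26,-0.32,0,0,0,0,1],[0.26,-0.32,0,0,0,0,1],[0.26,-0.32,0,0,0,0,1]]' >/dev/null;  python3 -m crank '[[0.09,-0.11,0,0,0,0,1],[0.09,-0.11,0,0,0,0,1],[0.09,-0.11,0,0,0,0,1],[0.09,-0.11,0,0,0,0,1],[0.09,-0.11,0,0,0,0,1]]'; python3 go.py -256 0 127
```

```text
clock: 1.7
eef_pos: [417.1, 2.6, 250.1]
tcp_rot: [3.142, 0.001, 0.317]
contact_force: [-0.1, -0.4, 1.2]
opening: 0.003
grasp_force: 0.0
clock 1.7 tcp in stand [-270.3  -16.8  250.1] F stand [-0.2 -0.3  1.2] open 0.0 oh 19.0
rot [3.1416e+00 6.0000e-04 3.1680e-01] turn [0.     0.0006 0.0033]
shift [ 0.0144 -0.0168  0.1231]
```

```bash
python3 -m crank '[[0.014,-0.017,0.04,0,0,0.003,1],[0.014,-0.017,0.08,0,0,0.003,1],[0.014,-0.017,0.123,0,0,0.003,1],[0.014,-0.017,0.123,0,0,0.003,1],[0.014,-0.017,0.123,0,0,0.003,1]]'; python3 go.py -216 0 127
python3 - <<'E'
from rig import cams
import cv2
a=cams.grab_frame("side")["image"][130:300,230:430,::-1]
cv2.imwrite("pics/s1.png",cv2.resize(a,None,fx=3.5,fy=3.5,interpolation=cv2.INTER_CUBIC))
E
```

```text
clock: 2.2
eef_pos: [424.7, 21.3, 127.6]
tcp_rot: [-3.141, 0.002, 0.309]
contact_force: [-0.2, -0.2, 0.1]
opening: 0.003
grasp_force: 0.0
clock 2.2 tcp in stand [-257.3   -1.4  127.6] F stand [-0.3 -0.1  0.1] open 0.0 oh 19.0
rot [-3.1412e+00  2.2000e-03  3.0920e-01] turn [-0.0004  0.0022 -0.0043]
shift [ 0.0413 -0.0016  0.0005]
```

View pics/s1.png

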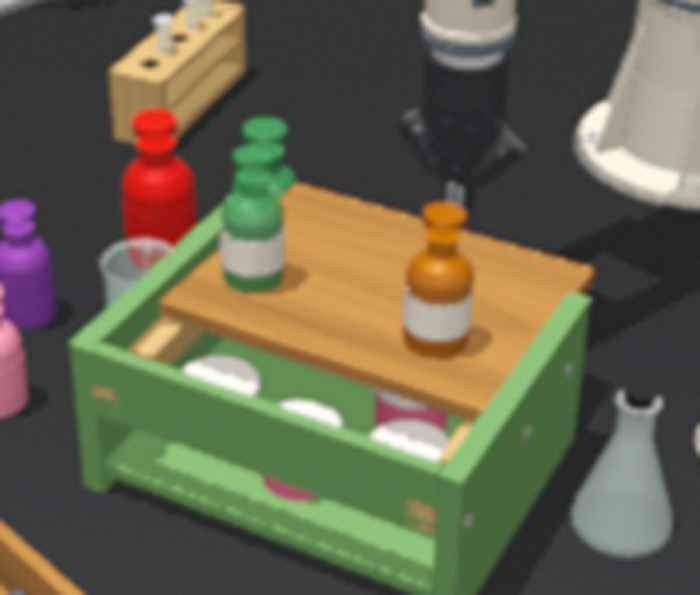

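The shut fingers are at (455,190), in front of the middle of the board's near edge and clear of everything else. I'll close in and make contact gently.

```bash
python3 -m crank '[[0.007,0,0,0,0,-0.004,1],[0.014,0,0,0,0,-0.004,1],[0.021,-0.001,0,0,0,-0.004,1],[0.028,-0.001,0,0,0,-0.004,1],[0.033,-0.001,0,0,0,-0.004,1]]'>/dev/null; python3 go.py; python3 -m crank '[[0.001,0,0,0,0,0,1],[0.003,0,0,0,0,0,1],[0.005,0,0,0,0,0,1],[0.007,0,0,0,0,0,1],[0.009,0,0,0,0,0,1]]'; python3 go.py;
```

```text
clock 2.75 tcp in stand [-222.4    0.3  127.6] F stand [ 0.6 -0.3  0.4] open 0.0 oh 19.0
rot [ 3.1414e+00 -8.0000e-04  3.1510e-01] turn [ 0.0002 -0.0008  0.0016]
clock: 3.25
eef_pos: [465.0, 36.2, 127.3]
tcp_rot: [-3.142, 0.0, 0.315]
contact_force: [1.0, 0.3, -0.8]
opening: 0.004
grasp_force: 0.0
clock 3.25 tcp in stand [-214.4    0.3  127.3] F stand [ 1.   0.  -0.8] open 0.0 oh 19.0
rot [-3.1416e+00  1.0000e-04  3.1470e-01] turn [-0.      0.0001  0.0012]
```

```bash
for i in 1; do python3 -m crank '[[0.002,0,0,0,0,0,1],[0.004,0,0,0,0,0,1],[0.006,0,0,0,0,0,1],[0.008,0,0,0,0,0,1],[0.01,0,0,0,0,0,1]]'>/dev/null; python3 go.py;done;  python3 -m crank '[[0.002,0,0,0,0,0,1],[0.004,0,0,0,0,0,1],[0.006,0,0,0,0,0,1],[0.008,0,0,0,0,0,1],[0.01,0,0,0,0,0,1]]'>/dev/null; python3 go.py
```

```text
clock 3.75 tcp in stand [-204.4    0.3  127.3] F stand [-2.6  0.1  1.9] open -0.0 oh 19.0
rot [-3.1415e+00  2.0000e-04  3.1480e-01] turn [-0.0001  0.0002  0.0013]
clock 4.25 tcp in stand [-194.3    0.3  127.3] F stand [-4.2  0.6  2.2] open -0.0 oh 19.0
rot [-3.1416  0.      0.3148] turn [-0.      0.      0.0013]
```

Contact made: about 4 N against the push, so the board is sliding. I'll carry on steadily.

```bash
python3 -m crank '[[0.002,0,0,0,0,0,1],[0.004,0,0,0,0,0,1],[0.006,0,0,0,0,0,1],[0.008,0,0,0,0,0,1],[0.01,0,0,0,0,0,1]]'>/dev/null; python3 go.py;  python3 -m crank '[[0.002,0,0,0,0,0,1],[0.004,0,0,0,0,0,1],[0.006,0,0,0,0,0,1],[0.008,0,0,0,0,0,1],[0.01,0,0,0,0,0,1]]'>/dev/null; python3 go.py
python3 - <<'E'
from rig import cams
import cv2
a=cams.grab_frame("scene")["image"][160:295,255:405,::-1]
cv2.imwrite("pics/s2.png",cv2.resize(a,None,fx=4.4,fy=4.4,interpolation=cv2.INTER_CUBIC))
E
```

```text
clock 4.75 tcp in stand [-184.3    0.3  127.3] F stand [-3.4  0.2  1.5] open -0.0 oh 19.0
rot [-3.1416 -0.      0.3148] turn [-0.     -0.      0.0013]
clock 5.25 tcp in stand [-174.3    0.3  127.3] F stand [-3.1  0.1  1.3] open -0.0 oh 19.0
rot [ 3.1416e+00 -1.0000e-04  3.1480e-01] turn [ 0.     -0.0001  0.0013]
```

View pics/s2.png

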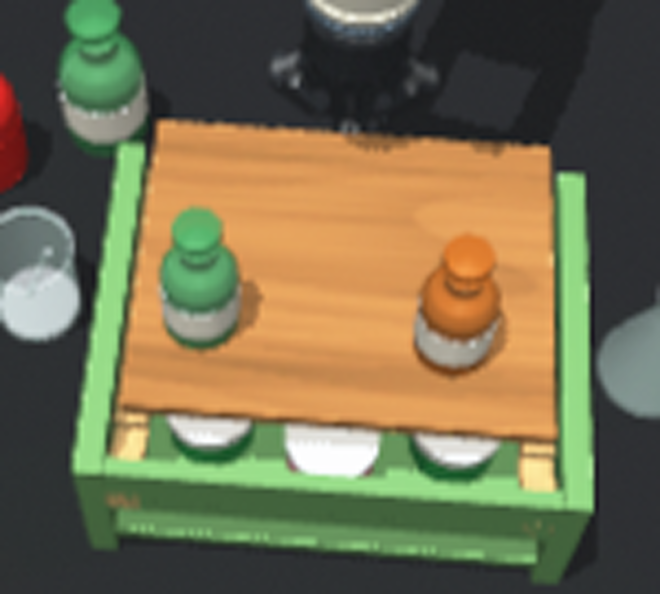

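The board has gone in squarely. Its near edge now runs from (157,122) to (550,146) in the crop, and both bottles are upright. I'll measure how far is left.

```bash
python3 - <<'E'
from rig import cams
from h import *
f=cams.grab_frame("scene");S=R.from_euler('z',.3135)
for p in[(157,122),(550,146)]: print(S.inv().apply(plane(f,(255+p[0]/4.4-.4,160+p[1]/4.4-.4),133)-[669,102,0]).round(1))
E
python3 -m crank '[[0.002,0,0,0,0,0,1],[0.004,0,0,0,0,0,1],[0.006,0,0,0,0,0,1],[0.008,0,0,0,0,0,1],[0.01,0,0,0,0,0,1]]'>/dev/null; python3 go.py
```

```text
[-162.1 -148.4  133. ]
[-163.7  151.2  133. ]
clock 5.85 tcp in stand [-164.3    0.3  127.3] F stand [-3.1 -0.1  1.6] open 0.0 oh 19.0
rot [ 3.1416 -0.      0.3148] turn [ 0.     -0.      0.0013]
```

The pad is 11 mm ahead of the TCP, so the board should drop at about TCP x = -156 to -153. I'll creep from here.

```bash
python3 -m crank '[[0.0015,0,0,0,0,0,1],[0.003,0,0,0,0,0,1],[0.0045,0,0,0,0,0,1],[0.006,0,0,0,0,0,1],[0.007,0,0,0,0,0,1]]'>/dev/null; python3 go.py; python3 -m crank '[[0.001,0,0,0,0,0,1],[0.002,0,0,0,0,0,1],[0.003,0,0,0,0,0,1]]'>/dev/null; python3 go.py;  python3 -m crank '[[0.0005,0,0,0,0,0,1],[0.001,0,0,0,0,0,1]]'>/dev/null; python3 go.py
```

```text
clock 6.35 tcp in stand [-156.6    0.3  127.5] F stand [-0.3  1.3 -0.7] open -0.0 oh 19.0
rot [ 3.1414e+00 -1.5000e-03  3.1480e-01] turn [ 0.0002 -0.0015  0.0013]
clock 6.65 tcp in stand [-154.3    0.3  127.3] F stand [-0.   0.5  0.1] open 0.0 oh 19.0
rot [ 3.1416e+00 -3.0000e-04  3.1480e-01] turn [ 0.     -0.0003  0.0013]
clock 6.85 tcp in stand [-153.6    0.4  127.2] F stand [-2.2  0.5  0.3] open -0.0 oh 19.0
rot [-3.1416e+00  5.0000e-04  3.1490e-01] turn [-0.      0.0005  0.0014]
```

The force fell to zero at -156.6, which suggests the board dropped ahead of the fingers. I'll push a touch more to feel the stop, then look.

```bash
python3 -m crank '[[0.0005,0,0,0,0,0,1],[0.001,0,0,0,0,0,1]]'>/dev/null; python3 go.py; python3 -m crank '[[0.0005,0,0,0,0,0,1],[0.001,0,0,0,0,0,1]]'>/dev/null; python3 go.py; python3 - <<'E'
from rig import cams
import cv2,numpy as np
z=lambda a:cv2.resize(a,(400,400),interpolation=cv2.INTER_CUBIC)
a=cams.grab_frame("scene")["image"][165:300,258:393,::-1]
b=cams.grab_frame("side")["image"][160:310,245:395,::-1]
cv2.imwrite("pics/s3.png",np.hstack([z(a),z(b)]))
E
```

```text
clock 7.05 tcp in stand [-153.1    0.5  127.1] F stand [-3.6 -0.6  0.8] open -0.0 oh 19.0
rot [-3.1414e+00  1.3000e-03  3.1480e-01] turn [-0.0002  0.0013  0.0013]
clock 7.25 tcp in stand [-151.7    0.4  127.1] F stand [-3.1  0.1 -0.8] open 0.0 oh 19.0
rot [-3.1415e+00  5.0000e-04  3.1480e-01] turn [-0.0001  0.0005  0.0013]
```

View pics/s3.png

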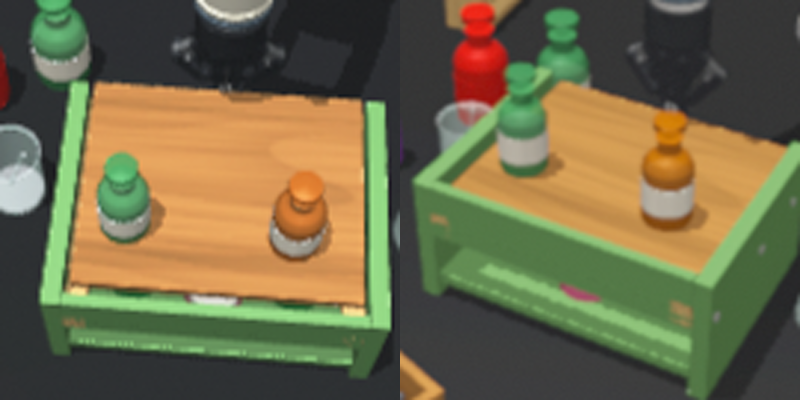

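```bash
python3 - <<'E'
from rig import cams
from h import *
f=cams.grab_frame("scene");g=cams.grab_frame("side");S=R.from_euler('z',.3135);W=lambda p:S.apply(p)+[669,102,0]
for n,x,zn,zf in(("home",-142,135,135),("riding",-142,131,144)):
  for y in(-150,150):
    for xx,z in((x,zn),(x+240,zf)):
      u=proj(f,W([xx,y,z]));v=proj(g,W([xx,y,z]));print(n,y,xx,"scene crop",np.round([(u[0]-258+.4)*2.963,(u[1]-165+.4)*2.963]),"side crop",np.round([(v[0]-245+.4)*2.667+400,(v[1]-160+.4)*2.667]))
E
python3 -m crank '[[0.0005,0,0,0,0,0,1],[0.001,0,0,0,0,0,1]]'>/dev/null; python3 go.py; python3 -m crank '[[0.0005,0,0,0,0,0,1],[0.001,0,0,0,0,0,1]]'>/dev/null; python3 go.py
```

```text
home -150 -142 scene crop [93. 81.] side crop [560.  82.]
home -150 98 scene crop [ 67. 280.] side crop [448. 187.]
home 150 -142 scene crop [361.  99.] side crop [791. 150.]
home 150 98 scene crop [364. 302.] side crop [703. 276.]
riding -150 -142 scene crop [94. 83.] side crop [560.  84.]
riding -150 98 scene crop [ 67. 277.] side crop [448. 181.]
riding 150 -142 scene crop [360. 101.] side crop [791. 153.]
riding 150 98 scene crop [365. 298.] side crop [703. 269.]
clock 7.65 tcp in stand [-150.5    0.4  127.2] F stand [-2.5 -0.1 -0.2] open -0.0 oh 19.0
rot [-3.1415e+00  2.0000e-04  3.1480e-01] turn [-0.0001  0.0002  0.0013]
clock 7.85 tcp in stand [-149.4    0.4  127.3] F stand [-1.7  0.2 -0.9] open 0.0 oh 19.0
rot [3.1416 0.     0.3148] turn [0.     0.     0.0013]
```

```bash
python3 -m crank '[[0.0005,0,0,0,0,0,1],[0.001,0,0,0,0,0,1]]'>/dev/null; python3 go.py; python3 -m crank '[[0,0,0,0,0,0,1]]'>/dev/null;python3 go.py; python3 - <<'E'
from rig import cams
import cv2,numpy as np
z=lambda a:cv2.resize(a,(400,400),interpolation=cv2.INTER_CUBIC)
a=cams.grab_frame("scene")["image"][165:300,258:393,::-1]
b=cams.grab_frame("side")["image"][160:310,245:395,::-1]
cv2.imwrite("pics/s4.png",np.hstack([z(a),z(b)]))
E
```

```text
clock 8.05 tcp in stand [-148.4    0.4  127.3] F stand [-2.3  0.2 -0.5] open 0.0 oh 19.0
rot [-3.1416 -0.      0.3148] turn [-0.     -0.      0.0013]
clock 8.15 tcp in stand [-148.3    0.4  127.3] F stand [-1.3  0.4 -0.8] open 0.0 oh 19.0
rot [-3.1416e+00 -2.0000e-04  3.1480e-01] turn [-0.     -0.0002  0.0013]
```

View pics/s4.png

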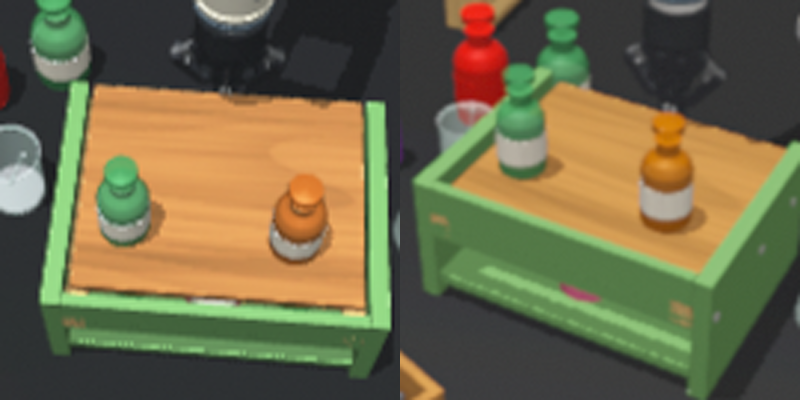

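```bash
python3 -m crank '[[0.0005,0,0,0,0,0,1],[0.0005,0,0,0,0,0,1]]'>/dev/null; python3 go.py|head -1; python3 -m crank '[[0.0005,0,0,0,0,0,1],[0.0005,0,0,0,0,0,1]]'>/dev/null;python3 go.py|head -1;python3 -m crank '[[0.0005,0,0,0,0,0,1],[0.0005,0,0,0,0,0,1]]'>/dev/null;python3 go.py|head -1
python3 - <<'E'
from rig import cams
from h import *
from scipy.optimize import least_squares
f=cams.grab_frame("scene");g=cams.grab_frame("side");S=R.from_euler('z',.3135)
import cv2
# brown mask corners of board
for n,q in(("scene",f),("side",g)):
    h=cv2.cvtColor(q["image"],cv2.COLOR_RGB2HSV);m=cv2.inRange(h,(8,90,90),(18,255,255))
    k,l,st,c=cv2.connectedComponentsWithStats(m);x0,x1,y0,y1=(270,400,170,290)if n=="scene" else(250,405,170,280)
    i=max(range(1,k),key=lambda i:st[i,4]*(x0<c[i,0]<x1 and y0<c[i,1]<y1))
    ys,xs=np.where(l==i)
    H=cv2.convexHull(np.c_[xs,ys].astype(np.int32));P=cv2.approxPolyDP(H,4,True)[:,0];print(n,P.tolist())
E
```

```text
clock 8.45 tcp in stand [-148.2    0.4  127.3] F stand [-4.9  0.5  2.2] open -0.0 oh 19.0
clock 8.65 tcp in stand [-148.1    0.5  127.3] F stand [-5.6  0.4  3.2] open 0.0 oh 19.0
clock 8.85 tcp in stand [-148.     0.5  127.2] F stand [-6.   0.3  3.5] open 0.0 oh 19.0
scene [[380, 270], [281, 262], [290, 193], [379, 199]]
side [[388, 215], [357, 260], [265, 228], [305, 191]]
```

It has stopped dead: the TCP moves only 0.2 mm for 1.5 mm commanded, with the force rising to 6 N, about 6 mm after the drop. I'll back off, lift, and check the bottle clearance for the press.

```bash
python3 -m crank '[[-0.005,0,0,0,0,0,1],[-0.015,0,0,0,0,0,1],[-0.015,0,-0.03,0,0,0,1],[-0.015,0,-0.06,0,0,0,1],[-0.015,0,-0.06,0,0,0,1]]'>/dev/null; python3 go.py -100 0 170
python3 - <<'E'
from rig import cams
from h import *
f=cams.grab_frame("scene");S=R.from_euler('z',.3135)
for n,p in(("amber far base",(298,263)),("green far base",(124,244)),):
  print(n,S.inv().apply(plane(f,(258+p[0]/2.963-.4,165+p[1]/2.963-.4),135)-[669,102,0]).round(1))
E
```

```text
clock 9.45 tcp in stand [-159.8   -0.2  191. ] F stand [0.8 0.4 0.1] open 0.0 oh 19.0
rot [ 3.1401 -0.0071  0.3147] turn [ 0.0015 -0.0071  0.0012]
shift [ 0.0596 -0.0002  0.0214]
amber far base [ 61.2  83.2 135. ]
green far base [ 53.9 -96.5 135. ]
```

The bottles' near sides are at x ≈ 0 and y ≈ ±85, so the gripper body, reaching x ≈ -58, is well clear.

```bash
python3 -m crank '[[0.02,0,0,0,0,0,1],[0.04,0,0,0,0,0,1],[0.06,0,0.005,0,0,0,1],[0.06,0,0.02,0,0,0,1],[0.06,0,0.028,0,0,0,1]]'>/dev/null; python3 go.py; python3 -m crank '[[0,0,0.001,0,0,0,1],[0,0,0.002,0,0,0,1],[0,0,0.004,0,0,0,1],[0,0,0.005,0,0,0,1],[0,0,0.006,0,0,0,1]]'>/dev/null; python3 go.py -100 0 155
```

```text
clock 10.0 tcp in stand [-102.8    0.7  157.2] F stand [-0.2 -0.  -1. ] open -0.0 oh 19.0
rot [-3.1411e+00  2.1000e-03  3.1500e-01] turn [-0.0005  0.0021  0.0015]
clock 10.5 tcp in stand [-101.8    0.3  154. ] F stand [-4.6  1.2 14.7] open -0.0 oh 19.0
rot [ 3.1415e+00 -6.0000e-04  3.1480e-01] turn [ 0.0001 -0.0006  0.0013]
shift [ 0.0018  0.0003 -0.001 ]
```

The press gives 14.7 N with the fingertip at z = 135, exactly the level home height. I'll hold briefly, then withdraw.

```bash
python3 -m crank '[[0,0,0,0,0,0,1],[0,0,0,0,0,0,1],[0,0,-0.01,0,0,0,1],[0,0,-0.04,0,0,0,1],[0,0,-0.08,0,0,0,1]]'>/dev/null; python3 go.py|head -1; python3 -m crank '[[-0.04,0,-0.02,0,0,0,1],[-0.08,0,-0.03,0,0,0,1],[-0.11,0,-0.03,0,0,0,1],[-0.11,0,-0.03,0,0,0,1],[-0.11,0,-0.03,0,0,0,1]]'>/dev/null; python3 go.py|head -1
python3 - <<'E'
from rig import cams
import cv2,numpy as np
z=lambda a:cv2.resize(a,(400,400),interpolation=cv2.INTER_CUBIC)
a=cams.grab_frame("scene")["image"][165:300,258:393,::-1]
b=cams.grab_frame("side")["image"][160:310,245:395,::-1]
cv2.imwrite("pics/s5.png",np.hstack([z(a),z(b)]))
E
```

```text
clock 11.0 tcp in stand [-103.1    0.7  233.3] F stand [ 1.7 -0.8 -0.4] open -0.0 oh 19.0
clock 11.5 tcp in stand [-2.117e+02  2.000e-01  2.643e+02] F stand [ 1.2 -0.1  0.5] open -0.0 oh 19.0
```

View pics/s5.png

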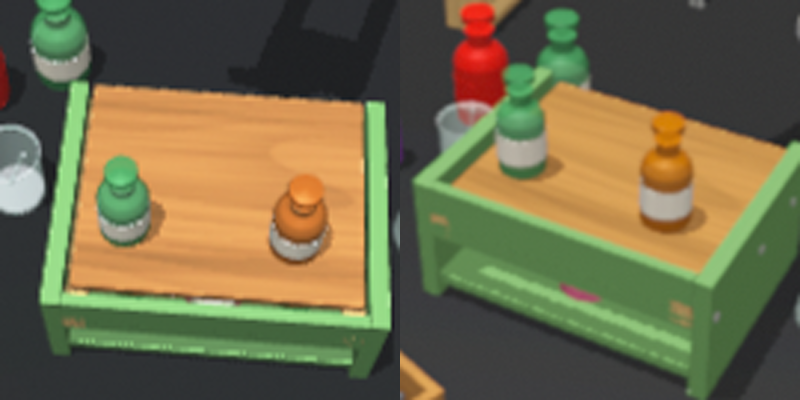

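The board lies level and square in the stand, with its near edge from (95,85) to (365,102) and its far edge from (70,290) to (365,306). Both bottles are upright at (124,200) and (298,215), and the gripper is clear. I'm handing the job in.

```bash
python3 -c "
from rig import sign_off
print(sign_off())"
```

```text
the job is handed in; nothing more can be done
None
```

I slid the board home until it stopped dead in its notches, pressed it down at about 15 N (it read level at home height), left both bottles upright, and handed the job in; no verdict came back.

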